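# Show the radio to the buyer on a video call, then pack it in its carton

### The job

The buyer is on a video call on the phone in the stand: pick up the radio and show it to the phone's front camera, first the speaker face, then the end with the knobs, then the back, each held still for about a second, squarely facing the lens, upright in the picture, centred and about 20 cm away (the phone leans back, so the radio must lean to match). Then set it down gently upright in the empty end of the shallow carton, pushed snugly into the corner with its back flat along the long wall and its plain end against the short wall, and let go. Do not touch the phone or its stand, and leave everything else where it is.

Things in the scene. Friction and masses are not known exactly. Their poses are not given: they have to be found in the camera images.
- radio: grey plastic radio standing upright: 38 mm thick (x), 110 wide (y), 80 tall (z), 0.2 to 0.4 kg. Origin: centre of underside, z up. +x out of the front (black speaker grille on its -y half, white tuning scale on the other); +y out of the end with two black knobs standing out 6 mm; -y end plain, flat; back (-x) flat with a battery hatch. Folded aerial 4 mm high on top. Grip across the thickness
- radio_mid (a point): middle of the radio: 40 mm above the origin along its z; same axes as the radio
- radio_back (a point): point on the radio's back face, 19 mm from the origin along -x and 12 mm up
- radio_end (a point): point on the radio's plain end, 55 mm from the origin along -y and 12 mm up
- phone: black phone 72 by 150 by 8.5 mm, portrait, in a desk stand, leaning back 35 degrees (0.611 rad); fixed. Origin: the front-camera lens, on the screen side 8 mm below the middle of the top edge, 138 mm above the table. +x points out of the screen along the line of sight, rising 35 degrees above level; +z along the phone to its top edge; y level
- phone_stand: the phone's stand with a base plate 105 by 80 mm (x, y) and a plate behind the phone; fixed. Origin: on the table under it; +x points the way the screen faces, z up. The lens is 46 mm behind this origin along -x and 138 mm up
- carton: shallow open cardboard carton base, fixed: outside 190 (x) by 270 (y) by 24 mm high, walls and floor 4 mm thick. Origin: centre of underside, z up. The charger and battery pack lie in its +y end; the -y end is empty. Packed, the radio's axes are parallel to the carton's: its back on the long wall's inner face at x = -91 mm, its plain end on the short wall's inner face at y = -131 mm
- charger: black plug-top charger with brass pins, 42 by 60 by 30 mm, loose in the carton's +y end; leave alone. Origin: centre of its underside
- battery_pack: grey battery pack 40 by 62 by 18 mm, loose in the carton's +y end; leave alone. Origin: centre of its underside
- orange_cup: orange plastic cup, rim 74 mm across, 92 mm tall; leave alone. Origin: centre of its underside
- tumbler: glass tumbler, 68 mm across, 100 mm tall; leave alone. Origin: centre of its underside
- egg_cup: white ceramic egg cup, 50 mm across, 62 mm tall; leave alone. Origin: centre of its underside
- fork: steel fork about 195 mm long, lying flat along its x; leave alone. Origin: underside, near its middle
- salt_shaker: clear salt shaker with a steel top, 44 mm across, 76 mm tall; leave alone. Origin: centre of its underside
Mind the look-alikes: they are no part of the job. Leave any blue look-alike of the radio alone.

How it is judged:
By the outcome, as a careful person would: the job done as asked, in the order asked, and still so for the second after the job is handed in, with the robot touching nothing.
It also fails if it takes over 61 s, if anything falls off the work surface, if the arm or the gripper's body presses on something with over 40 N, if the wrist force passes 120 N, or if a joint passes its speed limit or range.

### The arm

A 6-joint arm with a two-finger parallel gripper is mounted at the origin on the work surface. World frame = base frame: x ahead of the robot, y to its left, z up, the work surface at z = 0. Lengths are in m, angles in rad, forces in N, time in s.
With the tool pointing down it reaches from about 0.35 to 0.775 m from the base axis. Payload 7.3 kg.
Tool frame: the origin (TCP) lies at the very end of the fingers, on their centre line; the grasp point (between the pads) lies 19 mm behind it; z points along the fingers, y is the line along which they close (so a half turn about z gives the same grasp; the last joint's range is limited). The gripper opens to 92 mm and grips with 3 to 60 N. Pads are 19 mm wide; open, the fingers measure 130 mm over their backs; the gripper's body (75 mm by 190 mm) begins 47 mm behind the grasp point.
Start: joints at [-0.146, 0.342, 1.524, -0, 1.275, -0.146], TCP at [0.525, 0, 0.227] pointing down, gripper open.
Joint ranges: [-2.53, 2.53], [-0.77, 2.02], [0.04, 2.7], [-1, 4.14], [0.28, 2.66], [-3.11, 3.11]. Speed limits (rad/s): [2.57, 2.57, 3.14, 3.14, 3.14, 3.14].

### API

Orientations are given as [roll, pitch, yaw] about the fixed x, y, z axes, in that order (R = Rz(yaw) Ry(pitch) Rx(roll)).
In Python, from cell import robot gives the robot as it stands. The module is installed in compiled form; this text tells all that it offers.
- The arm moves only by the tool arm_command, never from a script. Its argument "moves" is a list of rows, each a list of 3 entries, a list of its own where there are three numbers: the shift along the tool's x, y, z in m, then the turn, a rotation vector about the tool's x, y, z in rad, then the finger opening in m, from 0 to 0.0918. In form: [[[dx, dy, dz], [ax, ay, az], claw], ...]. A call has exactly 5 rows; each row is the pose to reach, as a shift and turn from the pose commanded when the call began, along the tool's axes at that moment; what a row does not reach only later rows make up. A row lasts 1/10 s, in which the tool goes at most 50 mm and 8.59 degrees, less where a joint would pass 70% of its speed; a pose out of reach is approached as far as the arm can. A call with a gripper value outside its range is refused whole. The fingers move at their own pace and stop on an object; "squeeze" is the grip in N (left out, the last holds). Time passes only in rows, so rows that repeat a pose let the fingers close, or fill a call up. It gives the time, the measured TCP pose, the force, the opening and the grip force at its end, in the units of the state.
- robot.observe(): the state, without advancing time (a new reading comes with each control period).
- robot.read_camera(name): name is "scene" or "side" or "wrist"; returns the picture (400x640x3 uint8, red, green, blue); there is no depth.
- robot.camera_model(name): a dict with "fx", "fy", "cx", "cy" (pixels), "R" (3x3) and "t" (3): a world point X has camera coordinates R X + t. Camera axes: x right, y down, z forward; pixel columns grow to the right and rows downward; lengths in m; the calibration is good to about 2 mm. A picture is of the moment at which its call begins: read the wrist's pose just before it. camera_model takes no time and is no camera call; for the wrist camera it gives the pose at the moment of the call.
- robot.hand_in(): hands the job in; it is judged then, once.
The state is a dict: "time": time; "qpos": joint angles; "qvel": joint speeds; "joint_efforts": joint torques, N m; "tool_pos": TCP position; "tool_rot": TCP orientation; "contact_force": force on the tool from outside, world axes, zero at the start; "torque": the same for the moment, N m; "opening": finger opening in m; "grip_force": force on a finger pad.
Only numpy, scipy, OpenCV 4.12 (cv2) and the standard library are available. Lean on these libraries where they do the work, as an engineer would, in place of code of your own. Each camera call takes 0.05 s, during which the arm holds its last target. There are 200 camera calls.

## Working session

There is one attempt and no reset: what is moved stays moved. The work goes in short steps, Python scripts to look and compute and a tool call to move; the robot and the scene stay as the last step left them, time stands still between calls to the robot, and variables do not carry over. Pictures are saved under pics/ and viewed, at most 10 in all, crops included, and the job is handed in when it is done.

Besides the shell and the picture viewer there is one more tool, called after "Call:" as name([rows], argument=value, ...), one row to a line, values as JSON. arm_command: Moves the arm, as the interface text tells. Its arguments: {"type":"object","properties":{"moves":{"type":"array"},"squeeze":{"type":"number"}},"required":["moves"]}

```bash
mkdir -p pics
python3 - <<'E'
from cell import robot
import cv2,numpy as np
s=robot.observe();print(s)
for n in("scene","side"):
    im=robot.read_camera(n);cv2.imwrite(f"pics/{n}0.png",im[...,::-1]);m=robot.camera_model(n);print(n,m)
E
```

```text
{'time': 0.0, 'qpos': array([-1.45973782e-01,  3.42723452e-01,  1.52503381e+00,  2.14337830e-06,
        1.27537055e+00, -1.45977485e-01]), 'qvel': array([-0.00051542,  0.00076643,  0.00010487, -0.00013456, -0.00038441,
       -0.00272246]), 'joint_efforts': array([ 7.61924657e-04, -4.31245601e+01, -2.44219762e+01,  7.17750052e-02,
        5.59406646e-02, -1.04314388e-04]), 'tool_pos': array([5.24593503e-01, 9.64453354e-05, 2.26038716e-01]), 'tool_rot': array([-3.14007412e+00, -2.25331033e-04,  1.57079923e+00]), 'contact_force': array([ 0.7244313 ,  0.11167514, -0.01132751]), 'torque': array([ 0.03243486, -0.01093512,  0.01657578]), 'grip_force': 0.0, 'opening': 0.09179004693589266}
scene {'fx': 496.3597261005444, 'fy': 496.3597261005444, 'cx': 323.4265305262547, 'cy': 190.7828988629868, 'R': array([[ 0.25863649,  0.96584483,  0.01584055],
       [ 0.78372213, -0.20022433, -0.58795395],
       [-0.56470062,  0.16448094, -0.80873928]]), 't': array([-0.20404393, -0.38286544,  1.71144568])}
side {'fx': 400.46895876797697, 'fy': 400.46895876797697, 'cx': 319.77525142720657, 'cy': 198.03293461618793, 'R': array([[ 0.85904711, -0.51150793,  0.01994226],
       [-0.26483896, -0.47744468, -0.83779884],
       [ 0.43806208,  0.71442719, -0.5456147 ]]), 't': array([-0.45519575,  0.27201443,  0.90093264])}
```

View pics/scene0.png

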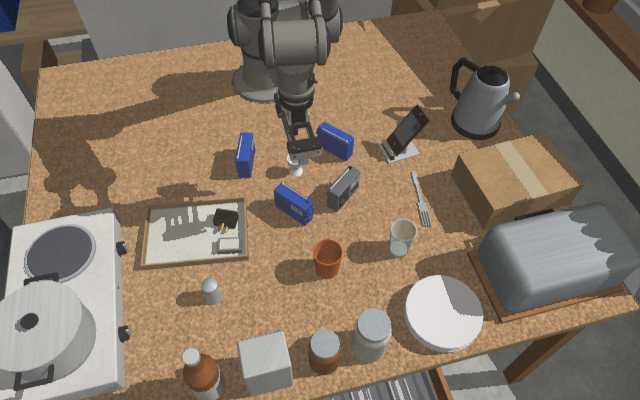

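View pics/side0.png

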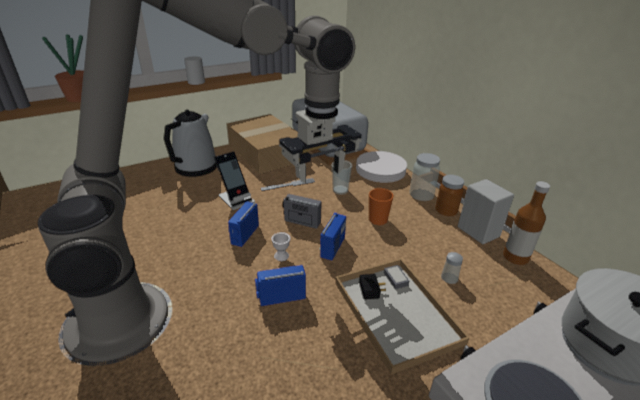

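Candidates for the radio in the scene view are the grey one at (344,188) and blue look-alikes at (245,155), (335,141) and (293,203). The side view shows the grey one at (302,210). I choose the grey one and check it in a close crop.

Run:
```python
import cv2,numpy as np
a=cv2.imread("pics/scene0.png");b=cv2.imread("pics/side0.png")
def c(im,x,y,w,h,W,H): return cv2.resize(im[y:y+h,x:x+w],(W,H),interpolation=cv2.INTER_CUBIC)
# scene crop radio+phone: x310-450,y90-220 ; side crop: x200-340,y140-270 ; carton
top=np.hstack([c(a,315,100,130,110,390,330),c(b,200,145,130,110,390,330)])
bot=np.hstack([c(a,130,190,130,90,390,270),c(b,330,250,150,90,390,270)])
cv2.imwrite("pics/crops.png",np.vstack([top,bot]))
```

```text
(no output)
```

View pics/crops.png

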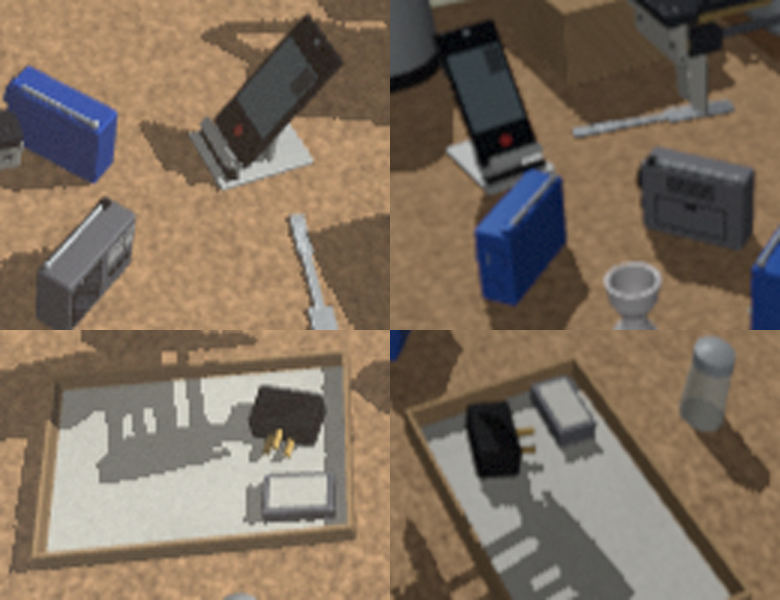

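The crops confirm the grey radio. The scene view shows its grille and tuning-scale face, and the side view shows the back with the hatch, knobs at the left end. The charger and battery pack are in the carton's world +y end. Next come rough positions.

```bash
cat > h.py <<'E'
import numpy as np,cv2
from cell import robot
def ray(m,p):
    d=np.array([(p[0]-m["cx"])/m["fx"],(p[1]-m["cy"])/m["fy"],1.0]); R=np.array(m["R"]);return -R.T@m["t"],R.T@d
def onz(m,p,z): c,d=ray(m,p); return c+d*(z-c[2])/d[2]
def tri(m1,p1,m2,p2):
    c1,d1=ray(m1,p1);c2,d2=ray(m2,p2)
    s=np.linalg.lstsq(np.c_[d1,-d2],c2-c1,rcond=None)[0];a=c1+s[0]*d1;b=c2+s[1]*d2
    return (a+b)/2,np.linalg.norm(a-b)
def proj(m,X): q=np.array(m["R"])@X+m["t"];return np.array([q[0]/q[2]*m["fx"]+m["cx"],q[1]/q[2]*m["fy"]+m["cy"]])
E
python3 - <<'E'
from h import *
np.set_printoptions(precision=4,suppress=True)
S=robot.camera_model("scene");D=robot.camera_model("side")
s=lambda x,y:(315+x/3-.33,100+y/3-.33); d=lambda x,y:(200+(x-390)/3-.33,145+y/3-.33)
print("lens",tri(S,s(317,37),D,d(466,32)))
print("top edge",onz(S,s(305,15),.1446),onz(S,s(343,62),.1446))
print("topedge tri",tri(S,s(305,15),D,d(440,38)),tri(S,s(343,62),D,d(500,22)))
for q in[(190,132),(222,187),(312,158)]:print("base",onz(S,s(*q),.003))
for q in[(447,153),(487,190),(552,165)]:print("baseD",onz(D,d(*q),.003))
for q in[(100,202),(134,212),(38,277),(75,292)]:print("radio top",onz(S,s(*q),.08))
for q in[(655,150),(755,165)]:print("radio back top D",onz(D,d(*q),.08))
c=lambda x,y:(130+x/3-.33,190+(y-330)/3-.33)
for q in[(45,383),(352,352),(352,537),(35,565)]:print("carton outer",onz(S,c(*q),.024))
for q in[(57,388),(343,362),(340,527),(48,552)]:print("carton inner rim",onz(S,c(*q),.024))
d2=lambda x,y:(330+(x-390)/2.6-.3,250+(y-330)/3-.33)
for q in[(408,410),(574,363)]:print("carton outer D",onz(D,d2(*q),.024))
E
```

```text
lens (array([0.4044, 0.3898, 0.1393]), np.float64(0.0038170486398793426))
top edge [0.3761 0.3884 0.1446] [0.444  0.4004 0.1446]
topedge tri (array([0.3752, 0.3884, 0.1405]), np.float64(0.004931702019685563)) (array([0.4443, 0.3993, 0.1395]), np.float64(0.008678022827960446))
base [0.3769 0.286  0.003 ]
base [0.4548 0.2936 0.003 ]
base [0.4412 0.396  0.003 ]
baseD [0.3646 0.3787 0.003 ]
baseD [0.3775 0.2888 0.003 ]
baseD [0.4561 0.3002 0.003 ]
radio top [0.5012 0.1469 0.08  ]
radio top [0.5204 0.1741 0.08  ]
radio top [0.5701 0.0682 0.08  ]
radio top [0.5942 0.0958 0.08  ]
radio back top D [0.5152 0.1647 0.08  ]
radio back top D [0.5886 0.0927 0.08  ]
carton outer [ 0.4572 -0.4204  0.024 ]
carton outer [ 0.4923 -0.1426  0.024 ]
carton outer [ 0.6844 -0.1759  0.024 ]
carton outer [ 0.6438 -0.4387  0.024 ]
carton inner rim [ 0.4655 -0.4102  0.024 ]
carton inner rim [ 0.5015 -0.1527  0.024 ]
carton inner rim [ 0.6722 -0.1842  0.024 ]
carton inner rim [ 0.6341 -0.4275  0.024 ]
carton outer D [ 0.4884 -0.1505  0.024 ]
carton outer D [ 0.6652 -0.1845  0.024 ]
```

Call:
arm_command([
  [[0.024, 0.004, 0], [0, 0, -0.148], 0.0918],
  [[0.048, 0.009, 0], [0, 0, -0.296], 0.0918],
  [[0.072, 0.013, 0], [0, 0, -0.443], 0.0918],
  [[0.097, 0.018, 0], [0, 0, -0.59], 0.0918],
  [[0.121, 0.022, 0], [0, 0, -0.738], 0.0918],
])

```text
time: 0.6
tool_pos: [0.547, 0.122, 0.2263]
tool_rot: [-3.141, -0.0, 2.315]
contact_force: [0.5, 0.7, -0.2]
opening: 0.0922
grip_force: 0.0
```

Run:
```python
from h import *
np.set_printoptions(precision=4,suppress=True)
s=robot.observe();m=robot.camera_model("wrist");im=robot.read_camera("wrist")
print(s["time"],s["qpos"],s["tool_pos"],s["tool_rot"]);print(m);print("cam pos",-np.array(m["R"]).T@m["t"])
cv2.imwrite("pics/wrist1.png",im[...,::-1])
import json;json.dump({k:np.array(v).tolist() for k,v in m.items()},open("w1.json","w"))
```

```text
0.6 [ 0.0827  0.4079  1.4248  0.      1.3097 -0.6613] [0.547  0.122  0.2263] [-3.141  -0.0005  2.3148]
{'fx': 298.40356612438626, 'fy': 298.40356612438626, 'cx': 318.1742144672241, 'cy': 197.19067715961503, 'R': array([[ 0.736 ,  0.6769,  0.    ],
       [ 0.6539, -0.711 ,  0.2589],
       [ 0.1752, -0.1905, -0.9659]]), 't': array([-0.486 , -0.3027,  0.3166])}
cam pos [0.5001 0.1741 0.3842]
```

View pics/wrist1.png

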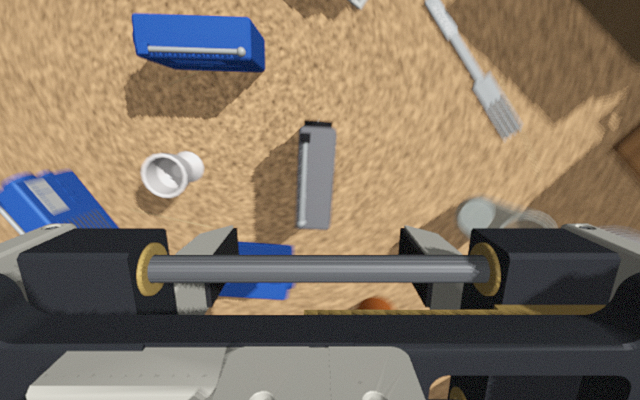

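Radio under the wrist camera: the top face is bounded by about (304,130), (335,128), (329,229) and (297,226), with the knobs at the top near (318,123). The egg cup is at (165,170). I'll segment it and cast the corners onto z = 0.08.

Run:
```python
from h import *
import json
np.set_printoptions(precision=4,suppress=True)
m=json.load(open("w1.json"));im=cv2.imread("pics/wrist1.png")
hsv=cv2.cvtColor(im,cv2.COLOR_BGR2HSV);k=((hsv[...,1]<60)).astype(np.uint8)*255
roi=np.zeros_like(k);roi[110:235,285:350]=k[110:235,285:350]
roi=cv2.morphologyEx(roi,cv2.MORPH_CLOSE,np.ones((3,3)))
c=max(cv2.findContours(roi,0,1)[0],key=cv2.contourArea);b=cv2.boxPoints(cv2.minAreaRect(c));print("box",b,cv2.contourArea(c))
P=np.array([onz(m,p,.08)[:2] for p in [(304,128),(335,126),(329,229),(297,226)]]);print(P,P.mean(0))
Q=np.array([onz(m,p,.08)[:2] for p in b]);print(Q,Q.mean(0))
for A in(P,Q):
  r=cv2.minAreaRect(A.astype(np.float32)*1000);print(r)
```

```text
box [[294.2284 227.816 ]
 [299.483  120.0967]
 [336.4195 121.8985]
 [331.1649 229.6178]] 3652.5
[[0.4968 0.1569]
 [0.5181 0.1792]
 [0.5882 0.0957]
 [0.5603 0.0748]] [0.5409 0.1267]
[[0.5595 0.0712]
 [0.4884 0.1596]
 [0.5164 0.183 ]
 [0.5904 0.0968]] [0.5387 0.1276]
((539.8268432617188, 126.26127624511719), (34.82427978515625, 109.0040054321289), 40.013221740722656)
((538.7313842773438, 127.72463989257812), (40.16391372680664, 113.60380554199219), 39.628787994384766)
```

Call:
arm_command([
  [[0.007, -0.002, 0.045], [0, 0, 0.05], 0.0918],
  [[0.007, -0.002, 0.09], [0, 0, 0.05], 0.0918],
  [[0.007, -0.002, 0.135], [0, 0, 0.05], 0.0918],
  [[0.007, -0.002, 0.17], [0, 0, 0.05], 0.0918],
  [[0.007, -0.002, 0.189], [0, 0, 0.05], 0.0918],
], squeeze=25)

```text
time: 1.15
tool_pos: [0.5386, 0.1244, 0.0343]
tool_rot: [-3.137, -0.003, 2.258]
contact_force: [1.0, -0.1, 0.2]
opening: 0.0921
grip_force: 0.0
```

Call:
arm_command([
  [[0, 0, 0], [0, 0, 0], 0.06],
  [[0, 0, 0], [0, 0, 0], 0.045],
  [[0, 0, 0], [0, 0, 0], 0.03],
  [[0, 0, 0], [0, 0, 0], 0.03],
  [[0, 0, 0], [0, 0, 0], 0.03],
], squeeze=25)

```text
time: 1.65
tool_pos: [0.5415, 0.1249, 0.0389]
tool_rot: [3.14, 0.001, 2.259]
contact_force: [1.1, 0.5, -0.2]
opening: 0.0566
grip_force: 0.0
```

Run:
```python
from h import *
np.set_printoptions(precision=4,suppress=True)
s=robot.observe();print(s);
im=robot.read_camera("wrist");cv2.imwrite("pics/w2.png",im[...,::-1])
cv2.imwrite("pics/side2.png",robot.read_camera("side")[...,::-1])
```

```text
{'time': 1.65, 'qpos': array([ 0.0888,  0.6102,  1.6632, -0.    ,  0.866 , -0.5991]), 'qvel': array([ 0.0017,  0.0059,  0.0047, -0.0011, -0.0013,  0.0006]), 'joint_efforts': array([ -0.021 , -49.9757, -18.157 ,   0.0346,   0.0692,   0.0018]), 'tool_pos': array([0.5415, 0.1249, 0.0389]), 'tool_rot': array([3.1398, 0.0012, 2.2587]), 'contact_force': array([ 1.0787,  0.4936, -0.165 ]), 'torque': array([ 0.0106, -0.0015,  0.001 ]), 'grip_force': 0.0, 'opening': 0.056623239592724375}
```

Call:
arm_command([
  [[0, 0, 0], [0, 0, 0], 0.03],
  [[0, 0, 0], [0, 0, 0], 0.03],
  [[0, 0, 0], [0, 0, 0], 0.03],
  [[0, 0, 0], [0, 0, 0], 0.03],
  [[0, 0, 0], [0, 0, 0], 0.03],
], squeeze=25)

```text
time: 2.25
tool_pos: [0.5407, 0.1247, 0.0379]
tool_rot: [-3.141, 0.0, 2.259]
contact_force: [-2.6, -1.8, 5.0]
opening: 0.038
grip_force: 25.0
```

Run:
```python
from h import *
np.set_printoptions(precision=4,suppress=True)
s=robot.observe();print({k:s[k] for k in("time","qpos","tool_pos","tool_rot","opening","grip_force")});m=robot.camera_model("wrist")
im=robot.read_camera("wrist");cv2.imwrite("pics/w3.png",im[...,::-1])
x,y=robot.observe()["tool_pos"][:2];
# where the radio's end/edge should appear: points in tool frame
from scipy.spatial.transform import Rotation as Ro
R=Ro.from_euler("xyz",s["tool_rot"]).as_matrix();print("tool axes",R)
```

```text
{'time': 2.25, 'qpos': array([ 0.0887,  0.6116,  1.664 , -0.0003,  0.8663, -0.5992]), 'tool_pos': array([0.5407, 0.1247, 0.0379]), 'tool_rot': array([-3.1412,  0.    ,  2.2589]), 'opening': 0.03801829566334046, 'grip_force': 24.952479600906372}
tool axes [[-0.6351  0.7724 -0.0003]
 [ 0.7724  0.6351 -0.0002]
 [-0.     -0.0004 -1.    ]]
```

View pics/w3.png

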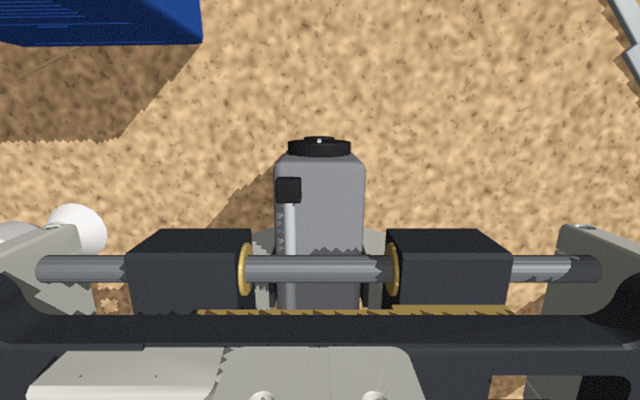

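The radio is gripped squarely with a 38.0 mm opening. Its knob-end top edge is at about row 154, columns 276–364. Now I lift it, then work out the display poses.

Call:
arm_command([
  [[0, 0, -0.02], [0, 0, 0], 0.03],
  [[0, 0, -0.06], [0, 0, 0], 0.03],
  [[0, 0, -0.11], [0, 0, 0], 0.03],
  [[0, 0, -0.16], [-0.1, 0.05, 0], 0.03],
  [[0, 0, -0.2], [-0.25, 0.1, 0], 0.03],
], squeeze=35)

```text
time: 2.8
tool_pos: [0.5424, 0.1262, 0.2406]
tool_rot: [2.891, -0.095, 2.274]
contact_force: [0.4, -0.5, -3.2]
opening: 0.0376
grip_force: 34.9
```

Run:
```python
from h import *
import json
from scipy.spatial.transform import Rotation as Ro
from scipy.optimize import least_squares
np.set_printoptions(precision=4,suppress=True)
s=robot.observe();print(s["time"],s["qpos"],s["tool_pos"],s["tool_rot"],s["opening"])
D=[([-.145974,.342723,1.525034,0,1.275371,-.145977],[.524594,.0001,.226039],[-3.14007,-.000225,1.5708]),
([.0827,.4079,1.4248,0,1.3097,-.6613],[.547,.122,.2263],[-3.141,-.0005,2.3148]),
([.0887,.6116,1.664,-.0003,.8663,-.5992],[.5407,.1247,.0379],[-3.1412,0,2.2589]),
(s["qpos"],s["tool_pos"],s["tool_rot"])]
json.dump([[list(map(float,v)) for v in d] for d in D],open("kin.json","w"))
# offset of radio along tool x from knob-end edge
m=json.load(open("w1.json"));
W=np.array([[-.6351,.7724,0],[.7724,.6351,0],[0,0,-1]])
# camera fixed in tool: from w1 pose
R1=Ro.from_euler("xyz",[-3.141,-.0005,2.3148]).as_matrix();cp=-np.array(m["R"]).T@m["t"]
ct=R1.T@(cp-[.547,.122,.2263]);Rt=np.array(m["R"])@R1
print("cam in tool",ct)
for p in[(276,160),(320,154),(364,160)]:
    d=Rt.T@np.array([(p[0]-m["cx"])/m["fx"],(p[1]-m["cy"])/m["fy"],1]); zt=-(.08-.0379)
    print("tool pt",ct+d*(zt-ct[2])/d[2])
for s4 in(1,-1):
  def fk(p,q):
    h,a,L1,L2,d,L6,e=p
    A=Ro.from_euler("z",q[0]);B=A*Ro.from_euler("y",q[1]);C=B*Ro.from_euler("y",q[2])
    E=C*Ro.from_euler("z",s4*q[3])*Ro.from_euler("y",q[4]);F=E*Ro.from_euler("z",q[5]+np.pi/2)
    return A.apply([a,d,h])+B.apply([0,0,L1])+C.apply([e,0,L2])+F.apply([0,0,L6]),F
  def res(p):
    r=[]
    for q,t,o in D:
        x,F=fk(p,q);r+=list((x-t)*10)
    return r+list((np.array(p)-[.3,0,.4,.4,.076,.25,0])*1e-3)
  f=least_squares(res,[.3,0,.4,.4,.076,.25,0]);print(s4,f.x,f.cost)
  for q,t,o in D:
    x,F=fk(f.x,q);print(x-t,(F.inv()*Ro.from_euler("xyz",o)).magnitude())
```

```text
2.8 [-0.0471  0.3014  1.576   0.2616  1.1547 -0.8315] [0.5424 0.1262 0.2406] [ 2.8909 -0.0952  2.2742] 0.03760106616728651
cam in tool [ 0.0701  0.0007 -0.1579]
tool pt [ 0.054  -0.0156 -0.0421]
tool pt [ 0.0563  0.0015 -0.0421]
tool pt [ 0.054   0.0186 -0.0421]
1 [ 0.2227 -0.0001  0.5066  0.3796  0.0764  0.3181  0.0467] 5.549951910526556e-08
[ 0. -0.  0.] 4.0897496612152265e-06
[-0. -0. -0.] 4.4857118430383916e-05
[-0.  0. -0.] 2.054683326509264e-05
[-0. -0.  0.] 6.271697145128234e-16
-1 [-0.1505  0.0669  0.1308  0.4078  0.0814 -0.2326 -0.1507] 0.11423809208006012
[0.0267 0.0012 0.0039] 4.0897496612152265e-06
[-0.0038  0.0048  0.0157] 4.4857118430383916e-05
[0.0002 0.0051 0.0018] 0.0006010176917943253
[-0.0242 -0.0141 -0.0214] 0.5231935198510979
```

Run:
```python
import cv2,numpy as np
a=cv2.imread("pics/scene0.png");b=cv2.imread("pics/side0.png")
f=lambda im,x,y:cv2.resize(im[y:y+66,x:x+50],(400,528),interpolation=cv2.INTER_CUBIC)
cv2.imwrite("pics/phone.png",np.hstack([cv2.resize(a[100:166,380:430],(400,528),interpolation=cv2.INTER_CUBIC),f(b,214,146)]))
```

```text
(no output)
```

View pics/phone.png

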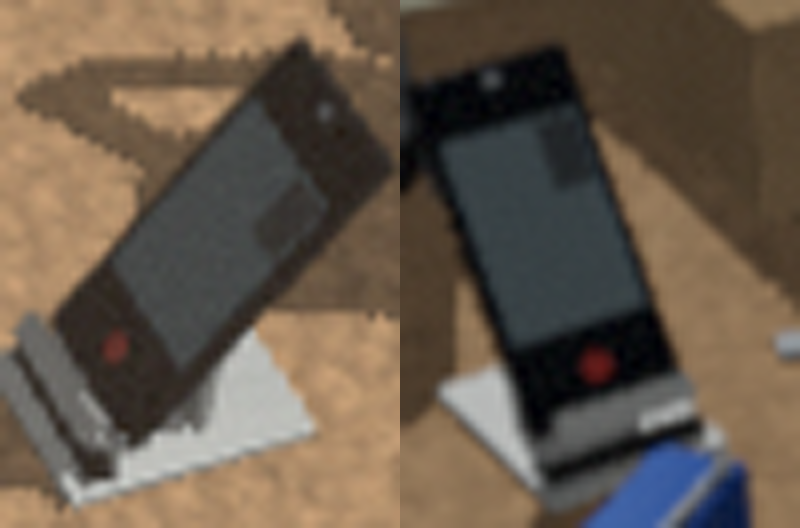

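Phone close-up, in original pixels: scene view lens near (420.5,113.6) and red button (394.2,142.9). Side view lens near (225,155.7) and button (238.3,191.3). All four screen corners are clear in both views. I'll triangulate these and check IK for the display poses.

```bash
cat >> h.py <<'E'
from scipy.spatial.transform import Rotation as Ro
from scipy.optimize import least_squares
import json
KP=[.2227,-.0001,.5066,.3796,.0764,.3181,.0467]
try:
    _D=json.load(open("kin.json"))
except Exception: _D=[]
LO=np.array([-2.53,-.77,.04,-1,.28,-3.11]);HI=np.array([2.53,2.02,2.7,4.14,2.66,3.11])
def fk(q,p=KP):
    h,a,L1,L2,d,L6,e=p
    A=Ro.from_euler("z",q[0]);B=A*Ro.from_euler("y",q[1]);C=B*Ro.from_euler("y",q[2])
    F=C*Ro.from_euler("z",q[3])*Ro.from_euler("y",q[4])*Ro.from_euler("z",q[5]+np.pi/2)
    return A.apply([a,d,h])+B.apply([0,0,L1])+C.apply([e,0,L2])+F.apply([0,0,L6]),F
def ik(T,R,q0):
    f=least_squares(lambda q:np.r_[(fk(q)[0]-T)*5,(fk(q)[1].inv()*R).as_rotvec()],np.clip(q0,LO+.01,HI-.01),bounds=(LO,HI))
    return f.x,f.cost
E
python3 - <<'E'
from h import *
np.set_printoptions(precision=4,suppress=True)
S=robot.camera_model("scene");D=robot.camera_model("side")
s=lambda x,y:(380+(x+.5)/8-.5,100+(y+.5)/8-.5); d=lambda x,y:(214+(x+.5)/8-.5,146+(y+.5)/8-.5)
pts={"lens":((326,112),(90,80)),"btn":((116,346),(197,365)),"TL":((258,103),(40,148)),"TR":((327,205),(175,108)),"BR":((182,365),(248,312)),"BL":((115,262),(115,348))}
X={}
for k,(a,b) in pts.items():
    X[k],e=tri(S,s(*a),D,d(*b));print(k,X[k],round(e,4))
up=(X["TL"]+X["TR"]-X["BL"]-X["BR"])/2; lr=(X["TL"]+X["BL"]-X["TR"]-X["BR"])/2
print("up",up,np.linalg.norm(up),"lens-btn",X["lens"]-X["btn"]); up/=np.linalg.norm(up)
print("left dir (phone... )",lr,np.degrees(np.arctan2(lr[1],lr[0])))
n=np.cross(up,lr);n/=np.linalg.norm(n);print("normal",n,"elev",np.degrees(np.arcsin(n[2])),"yaw",np.degrees(np.arctan2(n[1],n[0])), "yaw from up",np.degrees(np.arctan2(-up[1],-up[0])))
E
```

```text
lens [0.4053 0.3909 0.1362] 0.0002
btn [0.4138 0.3208 0.0375] 0.0003
TL [0.3783 0.3782 0.1181] 0.0008
TR [0.4357 0.3819 0.1205] 0.0008
BR [0.4404 0.3346 0.0492] 0.0047
BL [0.3837 0.3294 0.05  ] 0.0005
up [-0.005   0.0481  0.0697] 0.08480675396882034 lens-btn [-0.0085  0.0701  0.0987]
left dir (phone... ) [-0.057  -0.0044 -0.0008] -175.54628016029946
normal [ 0.0556 -0.8201  0.5696] elev 34.719660161146464 yaw -86.1201768761007 yaw from up -84.00337867144295
```

```bash
cat >> h.py <<'E'
LENS=np.array([.4053,.3909,.138]);PY=-1.466
def phoneR(): return (Ro.from_euler("z",PY)*Ro.from_euler("y",-.611)).as_matrix()
def show(kind,dist=.21):
    P=phoneR();X,Y,Z=P.T
    rx={"front":-X,"end":Y,"back":X}[kind]; rz=Z; ry=np.cross(rz,rx)
    R=np.c_[ry,rx,-rz]; T=LENS+dist*X-R@[.001,0,-.002]
    return T,Ro.from_matrix(R)
def rows(T,R,n):
    s=robot.observe();t0=s["tool_pos"];R0=Ro.from_euler("xyz",s["tool_rot"])
    dp=R0.inv().apply(T-t0);w=(R0.inv()*R).as_rotvec()
    print("n",n,"total shift",np.round(dp,4),"turn",np.round(w,3),"deg",np.degrees(np.linalg.norm(w)))
    for i in range(1,n+1): print(i,np.round(dp*i/n,3).tolist(),np.round(w*i/n,3).tolist())
E
python3 - <<'E'
from h import *
np.set_printoptions(precision=3,suppress=True)
s=robot.observe();q=s["qpos"]
P=(s["tool_pos"],Ro.from_euler("xyz",s["tool_rot"]))
for k in("front","end","back"):
    T,R=show(k);
    from scipy.spatial.transform import Slerp
    sl=Slerp([0,1],Ro.concatenate([P[1],R]))
    for u in np.linspace(.1,1,10):
        q,c=ik(P[0]+(T-P[0])*u,sl(u),q)
        if c>1e-6 or u in(.5,1):print(k,round(u,1),q,c)
    print(k,T,R.as_euler("xyz"));P=(T,R)
rows(*show("front"),10)
E
```

```text
front 0.5 [ 0.298  0.352  1.461 -0.171  1.392 -0.84 ] 2.6175343966822304e-31
front 1.0 [ 0.645  0.446  1.441 -0.515  1.596 -0.954] 2.377438181800314e-19
front [0.424 0.219 0.257] [-2.531  0.    -3.037]
end 0.5 [ 0.644  0.444  1.443 -0.515  1.596 -0.168] 5.215591844644255e-19
end 1.0 [ 0.644  0.443  1.444 -0.515  1.596  0.617] 4.732919543090467e-18
end [0.423 0.218 0.257] [3.142 0.611 1.676]
back 0.5 [ 0.645  0.443  1.445 -0.514  1.596  1.404] 2.384542012394446e-31
back 1.0 [ 0.646  0.443  1.446 -0.514  1.596  2.19 ] 8.268005471870017e-26
back [0.422 0.219 0.257] [2.531 0.    0.105]
n 10 total shift [ 0.148 -0.029 -0.01 ] turn [ 0.837 -0.269 -0.971] deg 75.03769735954238
1 [0.015, -0.003, -0.001] [0.084, -0.027, -0.097]
2 [0.03, -0.006, -0.002] [0.167, -0.054, -0.194]
3 [0.044, -0.009, -0.003] [0.251, -0.081, -0.291]
4 [0.059, -0.011, -0.004] [0.335, -0.108, -0.388]
5 [0.074, -0.014, -0.005] [0.418, -0.134, -0.486]
6 [0.089, -0.017, -0.006] [0.502, -0.161, -0.583]
7 [0.103, -0.02, -0.007] [0.586, -0.188, -0.68]
8 [0.118, -0.023, -0.008] [0.669, -0.215, -0.777]
9 [0.133, -0.026, -0.009] [0.753, -0.242, -0.874]
10 [0.148, -0.029, -0.01] [0.837, -0.269, -0.971]
```

Call:
arm_command([
  [[0.015, -0.003, -0.001], [0.084, -0.027, -0.097], 0.03],
  [[0.03, -0.006, -0.002], [0.167, -0.054, -0.194], 0.03],
  [[0.044, -0.009, -0.003], [0.251, -0.081, -0.291], 0.03],
  [[0.059, -0.011, -0.004], [0.335, -0.108, -0.388], 0.03],
  [[0.074, -0.014, -0.005], [0.418, -0.134, -0.486], 0.03],
])

```text
time: 3.3
tool_pos: [0.4821, 0.172, 0.2461]
tool_rot: [-2.965, 0.057, 2.751]
contact_force: [0.1, 0.2, -4.3]
opening: 0.0381
grip_force: 34.9
```

```bash
python3 -c "
from h import *
rows(*show('front'),5)"
```

```text
n 5 total shift [ 0.0704  0.0184 -0.0183] turn [ 0.411 -0.14  -0.482] deg 37.16423313849235
1 [0.014, 0.004, -0.004] [0.082, -0.028, -0.096]
2 [0.028, 0.007, -0.007] [0.164, -0.056, -0.193]
3 [0.042, 0.011, -0.011] [0.247, -0.084, -0.289]
4 [0.056, 0.015, -0.015] [0.329, -0.112, -0.386]
5 [0.07, 0.018, -0.018] [0.411, -0.14, -0.482]
```

Call:
arm_command([
  [[0.014, 0.004, -0.004], [0.082, -0.028, -0.096], 0.03],
  [[0.028, 0.007, -0.007], [0.164, -0.056, -0.193], 0.03],
  [[0.042, 0.011, -0.011], [0.247, -0.084, -0.289], 0.03],
  [[0.056, 0.015, -0.015], [0.329, -0.112, -0.386], 0.03],
  [[0.07, 0.018, -0.018], [0.411, -0.14, -0.482], 0.03],
])

```text
time: 3.8
tool_pos: [0.4246, 0.219, 0.2564]
tool_rot: [-2.531, -0.0, -3.036]
contact_force: [0.2, -0.5, -2.6]
opening: 0.038
grip_force: 34.9
```

Call:
arm_command([
  [[0, 0, 0], [0, 0, 0], 0.03],
  [[0, 0, 0], [0, 0, 0], 0.03],
  [[0, 0, 0], [0, 0, 0], 0.03],
  [[0, 0, 0], [0, 0, 0], 0.03],
  [[0, 0, 0], [0, 0, 0], 0.03],
])

```text
time: 4.3
tool_pos: [0.4253, 0.2173, 0.2572]
tool_rot: [-2.534, 0.002, -3.042]
contact_force: [0.7, -0.0, -2.1]
opening: 0.038
grip_force: 34.9
```

Run:
```python
from h import *
np.set_printoptions(precision=4,suppress=True)
s=robot.observe();print(s["tool_pos"],s["tool_rot"],s["opening"],s["qpos"])
rows(*show('front'),1)
a=robot.read_camera("scene")[...,::-1].copy();b=robot.read_camera("side")[...,::-1].copy()
# mark predicted radio corners
R=Ro.from_euler("xyz",s["tool_rot"]).as_matrix()
S=robot.camera_model("scene");D=robot.camera_model("side")
def mark(im,m,x0,y0,w,h,k):
    c=cv2.resize(im[y0:y0+h,x0:x0+w],(w*k,h*k),interpolation=cv2.INTER_CUBIC)
    for sy in(-55,55):
        for sx in(-19,19):
            for sz in(-40,40):
                X=s["tool_pos"]+R@[sy/1000+.001,sx/1000,-.002-sz/1000]
                p=(proj(m,X)-[x0,y0])*k+k/2;cv2.circle(c,tuple(int(v) for v in p),2,(0,255,0) if sx>0 else (0,0,255),-1)
    return c
cv2.imwrite("pics/show1.png",np.hstack([mark(a,S,310,50,130,180,3),mark(b,D,200,70,130,180,3)]))
```

```text
[0.4253 0.2173 0.2572] [-2.5342  0.0017 -3.042 ] 0.037994620183514106 [ 0.6396  0.4437  1.4417 -0.5126  1.5946 -0.9533]
n 1 total shift [ 0.0008  0.0015 -0.0006] turn [ 0.004 -0.002 -0.005] deg 0.3734855502492998
1 [0.001, 0.002, -0.001] [0.004, -0.002, -0.005]
```

View pics/show1.png

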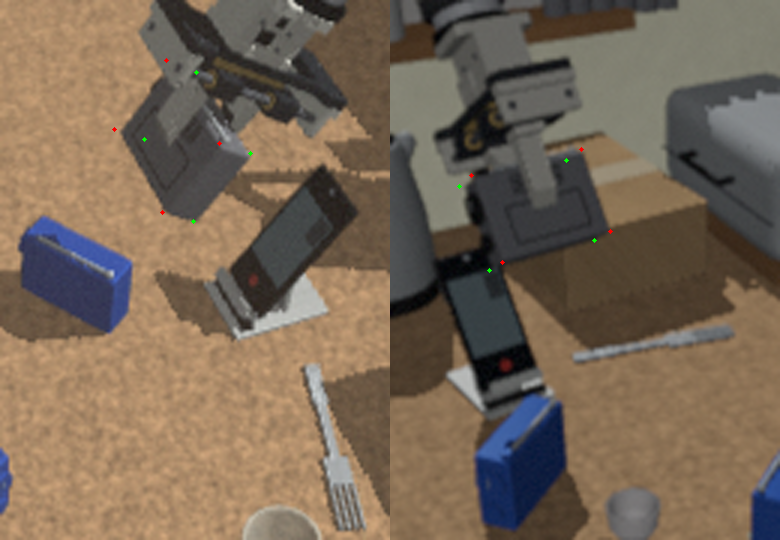

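The radio faces the phone. The predicted back corners match the picture within a few pixels, for example side-view (502,262) and (610,231) in the crop, and it sits squarely and upright. I'll keep holding, then turn to the knob end.

Call:
arm_command([
  [[0, 0, 0], [0, 0, 0], 0.03],
  [[0, 0, 0], [0, 0, 0], 0.03],
  [[0, 0, 0], [0, 0, 0], 0.03],
  [[0, 0, 0], [0, 0, 0], 0.03],
  [[0, 0, 0], [0, 0, 0], 0.03],
])

```text
time: 4.9
tool_pos: [0.4248, 0.218, 0.257]
tool_rot: [-2.533, 0.001, -3.04]
contact_force: [0.0, 0.4, -2.1]
opening: 0.038
grip_force: 34.9
```

Call:
arm_command([
  [[0, 0, 0], [0, 0, 0], 0.03],
  [[0, 0, 0], [0, 0, 0], 0.03],
  [[0, 0, 0], [0, 0, 0], 0.03],
  [[0, 0, 0], [0, 0, 0], 0.03],
  [[0, 0, 0], [0, 0, 0], 0.03],
])

```text
time: 5.4
tool_pos: [0.4249, 0.2179, 0.257]
tool_rot: [-2.533, 0.001, -3.04]
contact_force: [-0.2, 0.7, -2.6]
opening: 0.0382
grip_force: 34.9
```

```bash
python3 -c "
from h import *
rows(*show('end'),12)"
```

```text
n 12 total shift [ 0.0014 -0.0002 -0.0004] turn [ 1.000e-03 -3.000e-03  1.568e+00] deg 89.820319400994
1 [0.0, -0.0, -0.0] [0.0, -0.0, 0.131]
2 [0.0, -0.0, -0.0] [0.0, -0.0, 0.261]
3 [0.0, -0.0, -0.0] [0.0, -0.001, 0.392]
4 [0.0, -0.0, -0.0] [0.0, -0.001, 0.523]
5 [0.001, -0.0, -0.0] [0.001, -0.001, 0.653]
6 [0.001, -0.0, -0.0] [0.001, -0.001, 0.784]
7 [0.001, -0.0, -0.0] [0.001, -0.002, 0.914]
8 [0.001, -0.0, -0.0] [0.001, -0.002, 1.045]
9 [0.001, -0.0, -0.0] [0.001, -0.002, 1.176]
10 [0.001, -0.0, -0.0] [0.001, -0.002, 1.306]
11 [0.001, -0.0, -0.0] [0.001, -0.003, 1.437]
12 [0.001, -0.0, -0.0] [0.001, -0.003, 1.568]
```

Call:
arm_command([
  [[0, 0, 0], [0, 0, 0.13], 0.03],
  [[0, 0, 0], [0, 0, 0.26], 0.03],
  [[0, 0, 0], [0, 0, 0.39], 0.03],
  [[0, 0, 0], [0, 0, 0.52], 0.03],
  [[0, 0, 0], [0, 0, 0.65], 0.03],
])

```text
time: 5.9
tool_pos: [0.4248, 0.2179, 0.257]
tool_rot: [-2.638, 0.357, 2.68]
contact_force: [-0.6, -1.3, -2.1]
opening: 0.0377
grip_force: 34.9
```

Call:
arm_command([
  [[0, 0, 0], [0, 0, 0.13], 0.03],
  [[0, 0, 0], [0, 0, 0.26], 0.03],
  [[0, 0, 0], [0, 0, 0.39], 0.03],
  [[0, 0, 0], [0, 0, 0.52], 0.03],
  [[0, 0, 0], [0, 0, 0.65], 0.03],
])

```text
time: 6.4
tool_pos: [0.4249, 0.2179, 0.257]
tool_rot: [-2.962, 0.584, 1.992]
contact_force: [0.1, -0.1, -2.3]
opening: 0.0383
grip_force: 34.9
```

Call:
arm_command([
  [[0, 0, 0], [0, 0, 0.13], 0.03],
  [[0.001, 0, 0], [0, -0.002, 0.27], 0.03],
  [[0.001, 0, 0], [0, -0.002, 0.27], 0.03],
  [[0.001, 0, 0], [0, -0.002, 0.27], 0.03],
  [[0.001, 0, 0], [0, -0.002, 0.27], 0.03],
])

```text
time: 6.9
tool_pos: [0.4245, 0.2187, 0.2565]
tool_rot: [-3.141, 0.61, 1.676]
contact_force: [0.6, 0.4, -3.1]
opening: 0.0376
grip_force: 34.9
```

```bash
python3 -c "
from h import *
rows(*show('end'),1)"
```

```text
n 1 total shift [-0.0011 -0.0011 -0.0004] turn [-0.001 -0.001  0.   ] deg 0.064371987153887
1 [-0.001, -0.001, -0.0] [-0.001, -0.001, 0.0]
```

Now squarely end-on. I'll hold about 1.2 s more.

Call:
arm_command([
  [[0, 0, 0], [0, 0, 0], 0.03],
  [[0, 0, 0], [0, 0, 0], 0.03],
  [[0, 0, 0], [0, 0, 0], 0.03],
  [[0, 0, 0], [0, 0, 0], 0.03],
  [[0, 0, 0], [0, 0, 0], 0.03],
])

```text
time: 7.4
tool_pos: [0.4245, 0.2187, 0.2565]
tool_rot: [3.141, 0.61, 1.673]
contact_force: [-0.4, 1.0, -1.8]
opening: 0.0375
grip_force: 34.9
```

Call:
arm_command([
  [[0, 0, 0], [0, 0, 0], 0.03],
  [[0, 0, 0], [0, 0, 0], 0.03],
  [[0, 0, 0], [0, 0, 0], 0.03],
  [[0, 0, 0], [0, 0, 0], 0.03],
  [[0, 0, 0], [0, 0, 0], 0.03],
])

```text
time: 7.9
tool_pos: [0.4245, 0.2187, 0.2565]
tool_rot: [3.141, 0.61, 1.673]
contact_force: [-0.2, -0.3, -3.6]
opening: 0.0377
grip_force: 34.9
```

Call:
arm_command([
  [[0, 0, 0], [0, 0, 0.13], 0.03],
  [[0, 0, 0], [0, 0, 0.26], 0.03],
  [[0, 0, 0], [0, 0, 0.39], 0.03],
  [[0, 0, 0], [0, 0, 0.52], 0.03],
  [[0, 0, 0], [0, 0, 0.65], 0.03],
])

```text
time: 8.4
tool_pos: [0.4245, 0.2187, 0.2565]
tool_rot: [2.738, 0.471, 0.92]
contact_force: [0.4, -0.1, -2.6]
opening: 0.038
grip_force: 34.9
```

Call:
arm_command([
  [[0, 0, 0], [0, 0, 0.13], 0.03],
  [[0, 0, 0], [0, 0, 0.26], 0.03],
  [[0, 0, 0], [0, 0, 0.39], 0.03],
  [[0, 0, 0], [0, 0, 0.52], 0.03],
  [[0, 0, 0], [0, 0, 0.65], 0.03],
])

```text
time: 8.9
tool_pos: [0.4245, 0.2187, 0.2565]
tool_rot: [2.548, 0.15, 0.322]
contact_force: [-0.0, -0.9, -2.1]
opening: 0.0379
grip_force: 34.9
```

Call:
arm_command([
  [[0, 0, 0], [0, 0, 0.13], 0.03],
  [[0, 0, 0], [0, 0, 0.27], 0.03],
  [[0, 0, 0], [0, 0, 0.27], 0.03],
  [[0, 0, 0], [0, 0, 0.27], 0.03],
  [[0, 0, 0], [0, 0, 0.27], 0.03],
])

```text
time: 9.4
tool_pos: [0.4245, 0.2187, 0.2565]
tool_rot: [2.531, 0.001, 0.105]
contact_force: [-0.2, 0.4, -2.6]
opening: 0.038
grip_force: 34.9
```

```bash
python3 -c "
from h import *
rows(*show('back'),1)
cv2.imwrite('pics/scene_back.png',robot.read_camera('scene')[...,::-1])"
```

```text
n 1 total shift [-0.0021  0.0001 -0.0004] turn [-0.001  0.001  0.001] deg 0.08924866538905253
1 [-0.002, 0.0, -0.0] [-0.001, 0.001, 0.001]
```

Call:
arm_command([
  [[0, 0, 0], [0, 0, 0], 0.03],
  [[0, 0, 0], [0, 0, 0], 0.03],
  [[0, 0, 0], [0, 0, 0], 0.03],
  [[0, 0, 0], [0, 0, 0], 0.03],
  [[0, 0, 0], [0, 0, 0], 0.03],
])

```text
time: 9.95
tool_pos: [0.4245, 0.2187, 0.2565]
tool_rot: [2.531, -0.0, 0.103]
contact_force: [0.3, -0.4, -2.3]
opening: 0.0378
grip_force: 34.9
```

Call:
arm_command([
  [[0, 0, 0], [0, 0, 0], 0.03],
  [[0, 0, 0], [0, 0, 0], 0.03],
  [[0, 0, 0], [0, 0, 0], 0.03],
  [[0, 0, 0], [0, 0, 0], 0.03],
  [[0, 0, 0], [0, 0, 0], 0.03],
])

```text
time: 10.45
tool_pos: [0.4245, 0.2187, 0.2565]
tool_rot: [2.531, -0.0, 0.103]
contact_force: [-0.7, -0.5, -3.3]
opening: 0.038
grip_force: 34.9
```

```bash
cat >> h.py <<'E'
def down(psi): # tool down, tool y (radio x) heading psi
    return Ro.from_euler("xyz",[np.pi,0,psi+np.pi/2])
WP=(np.array([.475,-.46,.30]),down(-.126))
E
python3 - <<'E'
from h import *
from scipy.spatial.transform import Slerp
np.set_printoptions(precision=3,suppress=True)
s=robot.observe();q=s["qpos"];T0=s["tool_pos"];R0=Ro.from_euler("xyz",s["tool_rot"])
sl=Slerp([0,1],Ro.concatenate([R0,WP[1]]))
for u in np.linspace(.1,1,10):
    q,c=ik(T0+(WP[0]-T0)*u,sl(u),q);print(round(u,1),q,c<1e-6,sl(u).apply([0,0,1]))
rows(*WP,20)
E
```

```text
0.1 [ 0.519  0.327  1.586 -0.525  1.453  1.968] True [ 0.092 -0.521 -0.849]
0.2 [ 0.36   0.224  1.693 -0.515  1.324  1.701] True [ 0.116 -0.467 -0.877]
0.3 [ 0.168  0.144  1.758 -0.471  1.212  1.38 ] True [ 0.132 -0.409 -0.903]
0.4 [-0.046  0.097  1.777 -0.387  1.131  1.01 ] True [ 0.139 -0.348 -0.927]
0.5 [-0.262  0.093  1.75  -0.274  1.099  0.619] True [ 0.137 -0.286 -0.948]
0.6 [-0.454  0.131  1.678 -0.163  1.122  0.249] True [ 0.126 -0.224 -0.966]
0.7 [-0.61   0.205  1.562 -0.078  1.194 -0.072] True [ 0.107 -0.163 -0.981]
0.8 [-0.73   0.306  1.404 -0.026  1.303 -0.339] True [ 0.079 -0.104 -0.991]
0.9 [-0.819  0.429  1.204 -0.003  1.443 -0.563] True [ 0.043 -0.05  -0.998]
1.0 [-0.885  0.575  0.951  0.     1.616 -0.759] True [ 0.  0. -1.]
n 20 total shift [-0.02   0.583  0.354] turn [ 0.515  0.408 -1.297] deg 83.32081531859004
1 [-0.001, 0.029, 0.018] [0.026, 0.02, -0.065]
2 [-0.002, 0.058, 0.035] [0.052, 0.041, -0.13]
3 [-0.003, 0.087, 0.053] [0.077, 0.061, -0.195]
4 [-0.004, 0.116, 0.071] [0.103, 0.082, -0.259]
5 [-0.005, 0.146, 0.089] [0.129, 0.102, -0.324]
6 [-0.006, 0.175, 0.106] [0.155, 0.122, -0.389]
7 [-0.007, 0.204, 0.124] [0.18, 0.143, -0.454]
8 [-0.008, 0.233, 0.142] [0.206, 0.163, -0.519]
9 [-0.009, 0.262, 0.159] [0.232, 0.184, -0.584]
10 [-0.01, 0.291, 0.177] [0.258, 0.204, -0.649]
11 [-0.011, 0.32, 0.195] [0.283, 0.225, -0.713]
12 [-0.012, 0.349, 0.212] [0.309, 0.245, -0.778]
13 [-0.013, 0.379, 0.23] [0.335, 0.265, -0.843]
14 [-0.014, 0.408, 0.248] [0.361, 0.286, -0.908]
15 [-0.015, 0.437, 0.266] [0.386, 0.306, -0.973]
16 [-0.016, 0.466, 0.283] [0.412, 0.327, -1.038]
17 [-0.017, 0.495, 0.301] [0.438, 0.347, -1.103]
18 [-0.018, 0.524, 0.319] [0.464, 0.367, -1.168]
19 [-0.019, 0.553, 0.336] [0.489, 0.388, -1.232]
20 [-0.02, 0.582, 0.354] [0.515, 0.408, -1.297]
```

Call:
arm_command([
  [[-0.001, 0.029, 0.018], [0.026, 0.02, -0.065], 0.03],
  [[-0.002, 0.058, 0.035], [0.052, 0.041, -0.13], 0.03],
  [[-0.003, 0.087, 0.053], [0.077, 0.061, -0.195], 0.03],
  [[-0.004, 0.116, 0.071], [0.103, 0.082, -0.259], 0.03],
  [[-0.005, 0.146, 0.089], [0.129, 0.102, -0.324], 0.03],
])

```text
time: 10.95
tool_pos: [0.4368, 0.0473, 0.2674]
tool_rot: [2.675, 0.079, 0.437]
contact_force: [0.0, -1.1, -2.7]
opening: 0.0378
grip_force: 34.9
```

```bash
python3 -c "
from h import *
rows(*WP,15)" | head -6
```

```text
n 15 total shift [-0.182   0.4332  0.1975] turn [ 0.386  0.305 -0.97 ] deg 62.31040177840744
1 [-0.012, 0.029, 0.013] [0.026, 0.02, -0.065]
2 [-0.024, 0.058, 0.026] [0.051, 0.041, -0.129]
3 [-0.036, 0.087, 0.04] [0.077, 0.061, -0.194]
4 [-0.049, 0.116, 0.053] [0.103, 0.081, -0.259]
5 [-0.061, 0.144, 0.066] [0.129, 0.102, -0.323]
```

Call:
arm_command([
  [[-0.012, 0.029, 0.013], [0.026, 0.02, -0.065], 0.03],
  [[-0.024, 0.058, 0.026], [0.051, 0.041, -0.129], 0.03],
  [[-0.036, 0.087, 0.04], [0.077, 0.061, -0.194], 0.03],
  [[-0.049, 0.116, 0.053], [0.103, 0.081, -0.259], 0.03],
  [[-0.061, 0.144, 0.066], [0.129, 0.102, -0.323], 0.03],
])

```text
time: 11.45
tool_pos: [0.4482, -0.122, 0.2782]
tool_rot: [2.837, 0.107, 0.775]
contact_force: [0.3, 0.4, -3.0]
opening: 0.0375
grip_force: 34.9
```

```bash
python3 -c "
from h import *
rows(*WP,10)" | head -6
```

```text
n 10 total shift [-0.2185  0.2478  0.0793] turn [ 0.257  0.203 -0.648] deg 41.577621855176965
1 [-0.022, 0.025, 0.008] [0.026, 0.02, -0.065]
2 [-0.044, 0.05, 0.016] [0.051, 0.041, -0.13]
3 [-0.066, 0.074, 0.024] [0.077, 0.061, -0.194]
4 [-0.087, 0.099, 0.032] [0.103, 0.081, -0.259]
5 [-0.109, 0.124, 0.04] [0.128, 0.102, -0.324]
```

Call:
arm_command([
  [[-0.022, 0.025, 0.008], [0.026, 0.02, -0.065], 0.03],
  [[-0.044, 0.05, 0.016], [0.051, 0.041, -0.13], 0.03],
  [[-0.066, 0.074, 0.024], [0.077, 0.061, -0.194], 0.03],
  [[-0.087, 0.099, 0.032], [0.103, 0.081, -0.259], 0.03],
  [[-0.109, 0.124, 0.04], [0.128, 0.102, -0.324], 0.03],
])

```text
time: 11.95
tool_pos: [0.4614, -0.2909, 0.2886]
tool_rot: [3.0, 0.078, 1.115]
contact_force: [0.8, 0.2, -1.7]
opening: 0.0381
grip_force: 34.9
```

```bash
python3 -c "
from h import *
rows(*WP,5)" | head -6
```

```text
n 5 total shift [-0.1463  0.0858  0.0123] turn [ 0.128  0.101 -0.324] deg 20.757365428461906
1 [-0.029, 0.017, 0.002] [0.026, 0.02, -0.065]
2 [-0.059, 0.034, 0.005] [0.051, 0.04, -0.129]
3 [-0.088, 0.051, 0.007] [0.077, 0.061, -0.194]
4 [-0.117, 0.069, 0.01] [0.102, 0.081, -0.259]
5 [-0.146, 0.086, 0.012] [0.128, 0.101, -0.324]
```

Call:
arm_command([
  [[-0.029, 0.017, 0.002], [0.026, 0.02, -0.065], 0.03],
  [[-0.059, 0.034, 0.005], [0.051, 0.04, -0.129], 0.03],
  [[-0.088, 0.051, 0.007], [0.077, 0.061, -0.194], 0.03],
  [[-0.117, 0.069, 0.01], [0.102, 0.081, -0.259], 0.03],
  [[-0.146, 0.086, 0.012], [0.128, 0.101, -0.324], 0.03],
])

```text
time: 12.45
tool_pos: [0.4749, -0.4599, 0.3002]
tool_rot: [-3.141, -0.0, 1.445]
contact_force: [0.5, -0.6, -2.4]
opening: 0.0378
grip_force: 34.9
```

Call:
arm_command([
  [[0, 0, 0], [0, 0, 0], 0.03],
  [[0, 0, 0], [0, 0, 0], 0.03],
  [[0, 0, 0], [0, 0, 0], 0.03],
  [[0, 0, 0], [0, 0, 0], 0.03],
  [[0, 0, 0], [0, 0, 0], 0.03],
])

```text
time: 12.95
tool_pos: [0.4757, -0.4575, 0.3014]
tool_rot: [3.139, 0.002, 1.444]
contact_force: [-0.0, -0.1, -2.2]
opening: 0.0375
grip_force: 34.9
```

Run:
```python
from h import *
s=robot.observe();m=robot.camera_model("wrist");im=robot.read_camera("wrist")
print(s["tool_pos"],s["tool_rot"],s["contact_force"])
json.dump({k:np.array(v).tolist() for k,v in m.items()},open("w4.json","w"))
cv2.imwrite("pics/w4.png",im[...,::-1]);cv2.imwrite("pics/w4c.png",cv2.resize(im[0:230,140:520,::-1],None,fx=2,fy=2,interpolation=cv2.INTER_CUBIC))
```

```text
[ 0.47566905 -0.45747338  0.30140825] [3.13936626e+00 1.64707444e-03 1.44351279e+00] [-0.03693701 -0.07218018 -2.16159151]
```

View pics/w4c.png

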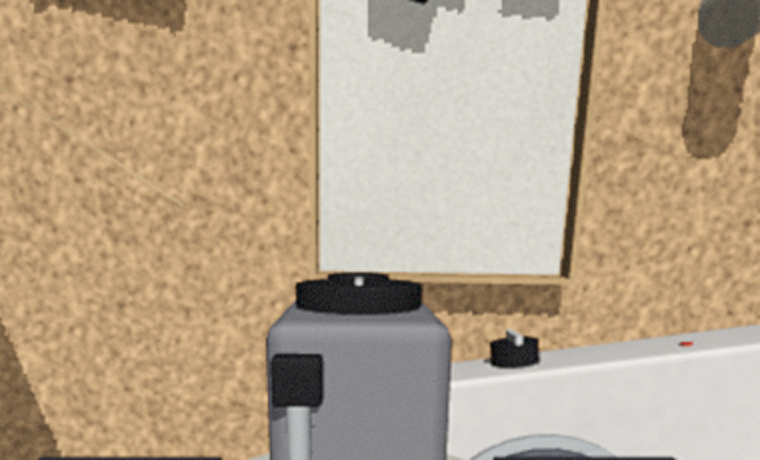

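In the crop, the long wall's inner floor edge runs from (318,0) to (320,272), and the short wall from (320,272) to (562,276). The corner is at original pixel (300,136), and the empty end is clear. I'll fit lines to the white floor mask.

Run:
```python
from h import *
np.set_printoptions(precision=4,suppress=True)
m=json.load(open("w4.json"));im=cv2.imread("pics/w4.png");h=cv2.cvtColor(im,cv2.COLOR_BGR2HSV)
k=((h[...,1]<45)&(h[...,2]>150))
L=[];B=[]
for r in range(30,130):
    c=np.where(k[r,280:330])[0]
    if len(c):L.append((280+c[0]-.5,r))
for c in range(310,415):
    r=np.where(k[100:145,c])[0]
    if len(r):B.append((c,100+r[-1]+.5))
def fit(P,z):
    W=np.array([onz(m,p,z)[:2] for p in P]).astype(np.float32)
    v=cv2.fitLine(W,cv2.DIST_HUBER,0,1e-4,1e-4).ravel();return v
l=fit(L,.004);b=fit(B,.004)
print(len(L),len(B),"long",l,np.degrees(np.arctan2(l[1],l[0])),"short",b,np.degrees(np.arctan2(b[1],b[0])))
A=np.c_[l[:2],-b[:2]];t=np.linalg.solve(A,(b[2:]-l[2:]));C=l[2:]+t[0]*l[:2];print("inner corner",C)
```

```text
100 105 long [ 0.1435  0.9897  0.4685 -0.3141] 81.75117 short [ 0.9901 -0.1407  0.5366 -0.4218] -8.086306
inner corner [ 0.4546 -0.4102]
```

```bash
python3 -c "
from h import *
rows(np.array([.492,-.354,.10]),down(-.1425),5)
print(ik(np.array([.48,-.36,.042]),down(-.1425),robot.observe()['qpos']))"
```

```text
n 5 total shift [0.1052 0.0026 0.2012] turn [0.002 0.002 0.015] deg 0.8821134564175976
1 [0.021, 0.001, 0.04] [0.0, 0.0, 0.003]
2 [0.042, 0.001, 0.08] [0.001, 0.001, 0.006]
3 [0.063, 0.002, 0.121] [0.001, 0.001, 0.009]
4 [0.084, 0.002, 0.161] [0.002, 0.001, 0.012]
5 [0.105, 0.003, 0.201] [0.002, 0.002, 0.015]
(array([-7.71181070e-01,  6.69764080e-01,  1.52526024e+00, -4.61850399e-16,
        9.46568334e-01, -6.28681070e-01]), np.float64(1.0636391443231384e-29))
```

Call:
arm_command([
  [[0.021, 0.001, 0.035], [0, 0, 0.003], 0.03],
  [[0.042, 0.001, 0.075], [0.001, 0.001, 0.006], 0.03],
  [[0.07, 0.002, 0.121], [0.001, 0.001, 0.009], 0.03],
  [[0.095, 0.003, 0.161], [0.002, 0.001, 0.012], 0.03],
  [[0.105, 0.003, 0.201], [0.002, 0.002, 0.015], 0.03],
])

```text
time: 13.5
tool_pos: [0.4924, -0.352, 0.0986]
tool_rot: [-3.142, -0.002, 1.429]
contact_force: [0.9, -0.2, -2.3]
opening: 0.0376
grip_force: 34.9
```

Call:
arm_command([
  [[0, 0, 0], [0, 0, 0], 0.03],
  [[0, 0, 0], [0, 0, 0], 0.03],
  [[0, 0, 0], [0, 0, 0], 0.03],
  [[0, 0, 0], [0, 0, 0], 0.03],
  [[0, 0, 0], [0, 0, 0], 0.03],
])

```text
time: 14.0
tool_pos: [0.4926, -0.3562, 0.1011]
tool_rot: [3.139, 0.001, 1.427]
contact_force: [-0.3, 0.0, -2.6]
opening: 0.0376
grip_force: 34.9
```

Run:
```python
from h import *
s=robot.observe();print(s["tool_pos"],s["tool_rot"],s["contact_force"])
rows(np.array([.492,-.354,.045]),down(-.1425),3)
a=robot.read_camera("scene")[...,::-1];b=robot.read_camera("side")[...,::-1]
cv2.imwrite("pics/pre.png",np.hstack([cv2.resize(a[170:290,130:260],(390,360),interpolation=cv2.INTER_CUBIC),cv2.resize(b[240:380,310:470],(400,360),interpolation=cv2.INTER_CUBIC)]))
```

```text
[ 0.49264325 -0.35620312  0.10113866] [3.13945039e+00 7.64383351e-04 1.42678339e+00] [-0.32340908  0.04972607 -2.6281351 ]
n 3 total shift [ 0.0021 -0.0011  0.0561] turn [ 0.002  0.001 -0.002] deg 0.15649265609715515
1 [0.001, -0.0, 0.019] [0.001, 0.0, -0.001]
2 [0.001, -0.001, 0.037] [0.001, 0.001, -0.001]
3 [0.002, -0.001, 0.056] [0.002, 0.001, -0.002]
```

View pics/pre.png

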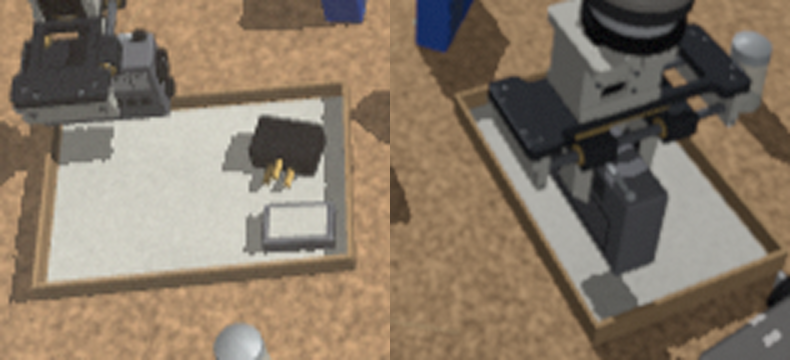

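The radio hangs over the empty corner with its back toward the long wall and its shadow inside the carton. I'll lower gently.

Call:
arm_command([
  [[0.001, 0, 0.015], [0.002, 0.001, -0.002], 0.03],
  [[0.001, -0.001, 0.03], [0.002, 0.001, -0.002], 0.03],
  [[0.002, -0.001, 0.042], [0.002, 0.001, -0.002], 0.03],
  [[0.002, -0.001, 0.05], [0.002, 0.001, -0.002], 0.03],
  [[0.002, -0.001, 0.053], [0.002, 0.001, -0.002], 0.03],
])

```text
time: 14.6
tool_pos: [0.4911, -0.3523, 0.0449]
tool_rot: [-3.137, -0.003, 1.43]
contact_force: [0.0, -0.5, -2.4]
opening: 0.0379
grip_force: 34.9
```

Call:
arm_command([
  [[0, 0, 0], [0, 0, 0], 0.03],
  [[0, 0, 0.001], [0, 0, 0], 0.03],
  [[0, 0, 0.002], [0, 0, 0], 0.03],
  [[0, 0, 0.003], [0, 0, 0], 0.03],
  [[0, 0, 0.003], [0, 0, 0], 0.03],
])

```text
time: 15.1
tool_pos: [0.4915, -0.3528, 0.0435]
tool_rot: [-3.139, -0.002, 1.43]
contact_force: [-0.3, -0.3, -2.2]
opening: 0.038
grip_force: 34.9
```

Call:
arm_command([
  [[-0.001, -0.002, 0], [0, 0, 0], 0.03],
  [[-0.002, -0.004, 0], [0, 0, 0], 0.03],
  [[-0.003, -0.006, 0], [0, 0, 0], 0.03],
  [[-0.004, -0.007, 0], [0, 0, 0], 0.03],
  [[-0.004, -0.008, 0], [0, 0, 0], 0.03],
])

```text
time: 15.6
tool_pos: [0.4828, -0.3558, 0.0434]
tool_rot: [-3.139, -0.002, 1.429]
contact_force: [1.3, 0.2, -1.8]
opening: 0.038
grip_force: 34.9
```

Call:
arm_command([
  [[-0.0005, -0.0005, 0], [0, 0, 0], 0.03],
  [[-0.001, -0.001, 0], [0, 0, 0], 0.03],
  [[-0.001, -0.0015, 0], [0, 0, 0], 0.03],
  [[-0.001, -0.002, 0], [0, 0, 0], 0.03],
  [[-0.001, -0.002, 0], [0, 0, 0], 0.03],
])

```text
time: 16.1
tool_pos: [0.4808, -0.3563, 0.0434]
tool_rot: [-3.139, -0.002, 1.43]
contact_force: [-0.7, 1.4, -2.4]
opening: 0.0376
grip_force: 34.9
```

Call:
arm_command([
  [[0, -0.001, 0], [0, 0, 0], 0.03],
  [[0, -0.001, 0], [0, 0, 0], 0.03],
  [[0, -0.002, 0], [0, 0, 0], 0.03],
  [[0, -0.002, 0], [0, 0, 0], 0.03],
  [[0, -0.002, 0], [0, 0, 0], 0.03],
])

```text
time: 16.6
tool_pos: [0.4798, -0.3562, 0.0436]
tool_rot: [-3.141, -0.002, 1.43]
contact_force: [5.4, 0.6, -5.5]
opening: 0.0379
grip_force: 34.9
```

Call:
arm_command([
  [[-0.001, 0, 0], [0, 0, 0], 0.03],
  [[-0.001, 0, 0], [0, 0, 0], 0.03],
  [[-0.002, 0, 0], [0, 0, 0], 0.03],
  [[-0.002, 0, 0], [0, 0, 0], 0.03],
  [[-0.002, 0, 0], [0, 0, 0], 0.03],
])

```text
time: 17.1
tool_pos: [0.4796, -0.3579, 0.0437]
tool_rot: [-3.141, -0.002, 1.43]
contact_force: [5.7, 2.2, -2.3]
opening: 0.0379
grip_force: 34.9
```

The back is touching the long wall at about 5 N. I'll continue toward the short wall.

Call:
arm_command([
  [[-0.001, 0, 0], [0, 0, 0], 0.03],
  [[-0.001, 0, 0], [0, 0, 0], 0.03],
  [[-0.002, 0, 0], [0, 0, 0], 0.03],
  [[-0.002, 0, 0], [0, 0, 0], 0.03],
  [[-0.002, 0, 0], [0, 0, 0], 0.03],
])

```text
time: 17.6
tool_pos: [0.4794, -0.3587, 0.0438]
tool_rot: [-3.141, -0.004, 1.43]
contact_force: [6.2, 5.2, 0.0]
opening: 0.0379
grip_force: 34.9
```

Both walls are touched, at about 6 N and 5 N. Now I lower onto the floor.

Call:
arm_command([
  [[0, 0, 0.0005], [0, 0, 0], 0.03],
  [[0, 0, 0.001], [0, 0, 0], 0.03],
  [[0, 0, 0.0015], [0, 0, 0], 0.03],
  [[0, 0, 0.002], [0, 0, 0], 0.03],
  [[0, 0, 0.002], [0, 0, 0], 0.03],
])

```text
time: 18.1
tool_pos: [0.4795, -0.3587, 0.0422]
tool_rot: [-3.141, -0.003, 1.43]
contact_force: [5.3, 6.6, 1.9]
opening: 0.0382
grip_force: 34.9
```

Call:
arm_command([
  [[0, 0, 0.0005], [0, 0, 0], 0.03],
  [[0, 0, 0.001], [0, 0, 0], 0.03],
  [[-0.0005, -0.0005, 0.001], [0, 0, 0], 0.03],
  [[-0.001, -0.001, 0.001], [0, 0, 0], 0.03],
  [[-0.001, -0.001, 0.001], [0, 0, 0], 0.03],
])

```text
time: 18.6
tool_pos: [0.4793, -0.3587, 0.0422]
tool_rot: [3.141, -0.004, 1.43]
contact_force: [7.6, 10.9, 7.8]
opening: 0.0379
grip_force: 34.9
```

Call:
arm_command([
  [[0, 0, 0], [0, 0, 0], 0.042],
  [[0, 0, 0], [0, 0, 0], 0.048],
  [[0, 0, 0], [0, 0, 0], 0.054],
  [[0, 0, 0], [0, 0, 0], 0.06],
  [[0, 0, 0], [0, 0, 0], 0.06],
])

```text
time: 19.1
tool_pos: [0.4769, -0.3611, 0.0402]
tool_rot: [-3.139, -0.002, 1.429]
contact_force: [-0.9, 0.7, -0.9]
opening: 0.0594
grip_force: 0.0
```

Run:
```python
from h import *
s=robot.observe();print(s["tool_pos"],s["tool_rot"],s["contact_force"],s["opening"],s["grip_force"])
b=robot.read_camera("side")[...,::-1];w=robot.read_camera("wrist")[...,::-1]
cv2.imwrite("pics/rel.png",np.hstack([cv2.resize(w[60:340,180:460],(400,400),interpolation=cv2.INTER_CUBIC),cv2.resize(b[260:380,340:460],(400,400),interpolation=cv2.INTER_CUBIC)]))
```

```text
[ 0.47686407 -0.36105329  0.04022405] [-3.13871059e+00 -2.19368134e-03  1.42917712e+00] [-0.86672906  0.67510745 -0.85926074] 0.05937373601911052 0.0
```

Call:
arm_command([
  [[0, 0.002, -0.02], [0, 0, 0], 0.065],
  [[0, 0.002, -0.06], [0, 0, 0], 0.065],
  [[0, 0.002, -0.105], [0, 0, 0], 0.065],
  [[0, 0.002, -0.15], [0, 0, 0], 0.065],
  [[-0.02, 0.002, -0.19], [0, 0, 0], 0.065],
])

```text
time: 19.7
tool_pos: [0.4772, -0.3798, 0.233]
tool_rot: [-3.14, -0.002, 1.432]
contact_force: [1.1, -1.1, -0.4]
opening: 0.0652
grip_force: 0.0
```

Call:
arm_command([
  [[-0.025, 0, -0.02], [0, 0, 0], 0.065],
  [[-0.05, 0, -0.04], [0, 0, 0], 0.065],
  [[-0.075, 0, -0.06], [0, 0, 0], 0.065],
  [[-0.09, 0, -0.07], [0, 0, 0], 0.065],
  [[-0.09, 0, -0.07], [0, 0, 0], 0.065],
])

```text
time: 20.2
tool_pos: [0.4637, -0.4729, 0.3011]
tool_rot: [-3.141, 0.0, 1.427]
contact_force: [-0.6, 0.7, 0.0]
opening: 0.065
grip_force: 0.0
```

Run:
```python
from h import *
s=robot.observe();print(s["time"],s["tool_pos"],s["tool_rot"]);m=robot.camera_model("wrist");w=robot.read_camera("wrist")[...,::-1]
json.dump({k:np.array(v).tolist() for k,v in m.items()},open("w5.json","w"));cv2.imwrite("pics/w5.png",w)
a=robot.read_camera("scene")[...,::-1];b=robot.read_camera("side")[...,::-1]
cv2.imwrite("pics/side5.png",b);cv2.imwrite("pics/scene5.png",a)
top=cv2.resize(w[0:220,180:500],(480,330),interpolation=cv2.INTER_CUBIC)
r=cv2.resize(b[230:380,330:475],(319,330),interpolation=cv2.INTER_CUBIC)
bot=cv2.resize(a[80:290,130:460],(424,270),interpolation=cv2.INTER_CUBIC);c=cv2.resize(b[130:330,200:478],(375,270),interpolation=cv2.INTER_CUBIC)
cv2.imwrite("pics/final.png",np.vstack([np.hstack([top,r]),np.hstack([bot,c])]))
```

```text
20.2 [ 0.4636599  -0.47287315  0.30109367] [-3.14074284e+00  1.41584042e-04  1.42718529e+00]
```

View pics/final.png

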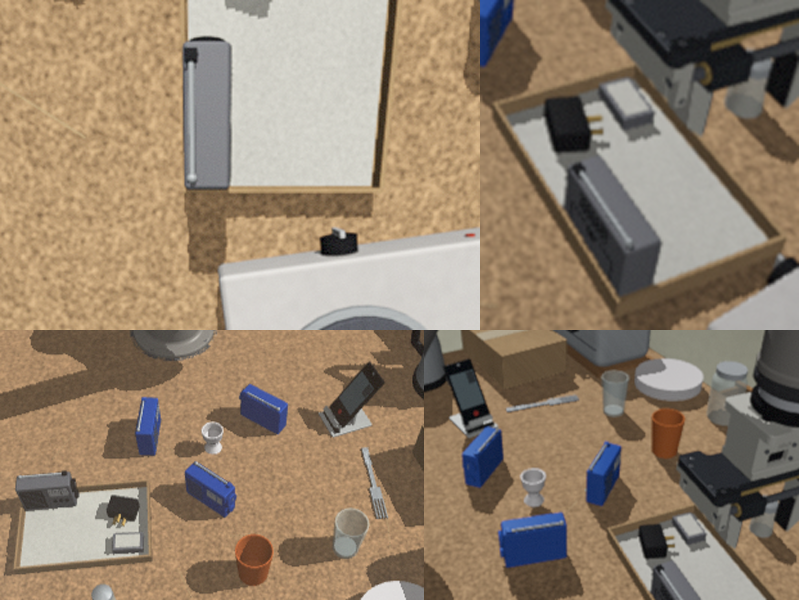

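The radio stands upright in the corner, with its back along the long wall and its plain end at the short wall. Everything else is unmoved. I'll do a quick numeric check of the gaps, then hand in.

Run:
```python
from h import *
np.set_printoptions(precision=4,suppress=True)
m=json.load(open("w5.json"));im=cv2.imread("pics/w5.png");h=cv2.cvtColor(im,cv2.COLOR_BGR2HSV)
k=(h[...,1]<45)&(h[...,2]>150)
a=-.1425;ex=np.array([np.cos(a),np.sin(a)]);ey=np.array([-np.sin(a),np.cos(a)])
# floor edges (far part of long wall above the radio, short wall right of it)
def first(r): return 300+np.where(k[r,300:])[0][0]-.5
wl=[onz(m,(first(r),r),.004)[:2]@ex for r in range(4,16)]
fr=[onz(m,(first(r),r),.084)[:2]@ex for r in range(45,115,5)]
sh=[onz(m,(c,80+np.where(k[80:135,c])[0][-1]+.5),.004)[:2]@ey for c in range(345,415,5)]
print("long wall",np.median(wl),"front edge (top)",np.round(fr,4),"diff",np.median(fr)-np.median(wl))
print("short wall",np.median(sh))
for r in(124,125,126):print("end row",r,onz(m,(318,r),.084)[:2]@ey-np.median(sh))
```

```text
long wall 0.5080607119861258 front edge (top) [0.5119 0.5119 0.5118 0.5117 0.5117 0.5116 0.5115 0.5115 0.5114 0.5113
 0.5124 0.5112 0.5111 0.511 ] diff 0.003505517229851929
short wall -0.34088059017951744
end row 124 0.0011150372971504008
end row 125 -7.175630061001526e-05
end row 126 -0.0012605529400663285
```

Run:
```python
from h import *
m=json.load(open("w5.json"));im=cv2.imread("pics/w5.png");h=cv2.cvtColor(im,cv2.COLOR_BGR2HSV)
k=(h[...,1]<45)&(h[...,2]>150);a=-.1425;ex=np.array([np.cos(a),np.sin(a)])
for r in range(40,120,12):
    c=322+np.where(k[r,322:])[0][0]-.5;print(r,c,round(onz(m,(c,r),.08)[:2]@ex-.5081,4))
```

```text
40 333.5 0.036
52 333.5 0.0362
64 333.5 0.0363
76 333.5 0.0365
88 333.5 0.0366
100 333.5 0.0368
112 333.5 0.0369
```

```bash
python3 -c "
from cell import robot
print(robot.hand_in())"
```

```text
the job is handed in; nothing more can be done
None
```

I showed the radio to the phone's lens (speaker face, knob end, then back, each held still for over a second at about 21 cm), set it upright and snug in the carton's empty corner, let go, and handed in at about 20 s of the 61 s allowed.

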